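# Reset the detergent doser dial behind the spray bottle

### The arm

A 6-joint arm with a two-finger parallel gripper is mounted at the origin on the work surface. World frame = base frame: x ahead of the robot, y to its left, z up, the work surface at z = 0. Lengths are in mm, angles in rad, forces in N, time in s.
With the tool pointing down it reaches from about 350 to 775 mm from the base axis. Payload 7.3 kg.
Tool frame: the origin (TCP) lies on the centre line of the jaws, within the pads' length; the fingertips stand 17 mm ahead of it and the grasp point (between the pads) lies 2 mm behind it; z points along the fingers, y is the line along which they close (so a half turn about z gives the same grasp; the last joint's range is limited). The gripper opens to 92 mm and grips with 3 to 60 N. Pads are 19 mm wide; open, the fingers measure 130 mm over their backs; the gripper's body (75 mm by 190 mm) begins 47 mm behind the grasp point.
Start: joints at [1.087, 0.342, 1.524, -0, 1.275, -0.146], TCP at [173.978, 495.356, 215.841] pointing down, gripper open.
Joint ranges: [-2.53, 2.53], [-0.77, 2.02], [0.04, 2.7], [-1, 4.14], [0.28, 2.66], [-3.11, 3.11]. Speed limits (rad/s): [2.57, 2.57, 3.14, 3.14, 3.14, 3.14].

### API

Orientations are given as [roll, pitch, yaw] about the fixed x, y, z axes, in that order (R = Rz(yaw) Ry(pitch) Rx(roll)).
In Python, from plant import bot gives the robot as it stands. The module is installed in compiled form; this text tells all that it offers.
- The arm moves only by the shell command python3 -m pendant 'ROWS'. ROWS is JSON, a list of rows, each a list of 3 entries, a list of its own where there are three numbers: the shift along the world's x, y, z as a fraction of full scale, then the turn, a rotation vector about the world's x, y, z as a fraction of full scale, then the opening, from -1 (shut) to 1 (fully open), so that 0 is half open. In form: [[[tx, ty, tz], [rx, ry, rz], claw], ...]. A call has exactly 10 rows; each row shifts and turns the commanded pose from where the row before left it; what a row does not reach is not made up. Full scale, the value 1, is 30 mm for a shift and 0.12 rad for a turn. A row lasts 1/12 s, in which the tool goes at most 41.7 mm and 7.16 degrees, less where a joint would pass 70% of its speed; a pose out of reach is approached as far as the arm can. A call with a number of a shift or a turn outside -1 to 1 is refused whole. A call with a gripper value outside its range is refused whole. The fingers move at their own pace and stop on an object; the grip force is fixed at half the most. Time passes only in rows, so rows that do not move let the fingers close, or fill a call up. It gives the time, the measured TCP pose, the force, the opening and the grip force at its end, in the units of the state.
- bot.get_obs(): the state, without advancing time (a new reading comes with each control period).
- bot.capture(name): name is "scene" or "top" or "wrist"; returns the picture (384x512x3 uint8, blue, green, red); there is no depth.
- bot.camera_params(name): a dict with "fovy" (degrees; the focal length in pixels is half the picture's height over the tangent of half this angle, whatever the lens; pixels are square), "cx", "cy" (the principal point, pixels), "camera_from_world" (4x4, takes a point from world to camera coordinates). Camera axes: x right, y down, z forward; pixel columns grow to the right and rows downward; lengths in mm; the calibration is good to about 2 mm. A picture is of the moment at which its call begins: read the wrist's pose just before it. camera_params takes no time and is no camera call; for the wrist camera it gives the pose at the moment of the call.
- bot.close_job(): hands the job in; it is judged then, once.
The state is a dict: "time": time; "joint_positions": joint angles; "dq": joint speeds; "tau": joint torques, N m; "tool_pos": TCP position; "tcp_rot": TCP orientation; "contact_force": force on the tool from outside, world axes, zero at the start; "moment": the same for the moment, N m; "grip_width": finger opening in mm; "finger_force": force on a finger pad.
Only numpy, scipy, OpenCV 4.12 (cv2) and the standard library are available. Lean on these libraries where they do the work, as an engineer would, in place of code of your own. Each camera call takes 0.05 s, during which the arm holds its last target. There are 200 camera calls.

### The job

Set the detergent doser to dose three: stand the spray bottle that blocks its sloping dial upright on the counter, off its lid, then turn the dial clockwise all the way to its stop and back counter-clockwise exactly three clicks. Let go, then stand the bottle upright again on the flat grey jar lid where it was, its base wholly on the lid, and leave the tub and the caddy where they are.

Things in the scene. Friction and masses are not known exactly. Their poses are not given: they have to be found in the camera images.
- dial (a joint): the doser's dial, rad. 0 = rest at its clockwise stop (solid at -0.03); grows counter-clockwise, seen facing it. It clicks into a rest every 24 deg (0.419 rad) up to 2.51, the other stop; 0 is zero clicks back, 1.257 is three. Starts one to three clicks from the clockwise stop. A click takes about 0.06 N m; let go between rests it springs to the nearer one and stays.
- dial_grip (a point): grip point on the dial's axis, 27 mm above the sloping face; turns with the dial. Grey grip bar 42 mm long (x), 12 wide (y), from 7 to 38 mm above the face, on a round skirt 44 mm wide, 7 mm high. z: dial axis out of the face, leaning 25 deg from vertical to the doser's front; x: along the bar to its pointer (white line). Marks round it are 24 deg apart; the long one, at the right, is the stop.
- doser: detergent doser, a white wedge fixed to the counter, 170 mm wide (y), 170 deep (x -70 at its front to +100 at its back). Front edge 70 mm high, then the face slopes up at 25 deg to 131 mm height at x = +60, then a flat top with a 10 mm high cap. Origin on the counter; x points to its back, z up. The dial's axis meets the face at x = -5 mm, y = 0, height 100 mm.
- lid_top (a point): centre of the top face of the grey silicone jar lid lying flat in front of the doser: a disc 100 mm in diameter and 5 mm thick, stuck fast to the counter; z up. The bottle stands on it at the start.
- bottle_center (a point): centre of the spray bottle, half-way up, 101.5 mm above its base. It is 203 mm tall, 0.22 to 0.45 kg; body 60 mm in diameter up to 120 mm, then a shoulder narrowing to a 28 mm neck at 148 mm, then the spray head. z: up the bottle; x: the way the nozzle points.
- bottle_head (a point): point to grip the bottle's spray head, on the bottle's axis 186 mm above its base. The head is a white block 28 mm wide (y), 52 mm long (x from -23 to +29 mm), from 165 to 203 mm above the base. x: the way the nozzle points; z: up. A nozzle sticks out 12 mm at +x and a thin trigger hangs below the front.
- tub: bystander: red plastic tub with a closed lid and latch, 140 x 180 mm and 99 mm high, loose; origin at the centre of its underside.
- caddy: bystander: steel caddy full of clothes pegs, 100 x 120 mm, 155 mm high with its bail handle, loose; origin at the centre of its underside.
There are look-alikes about, which are no part of the job. Of the things that look like the part that bears bottle_center, the middle-sized one is meant.

How it is judged (in metres and radians):
On the way, in this order (a step that is already met when the one before it is completed fails the run):
1. the spray bottle stands upright on the counter, clear of the lid (horizontal distance between bottle_center and lid_top above 0.08 m and angle between bottle_center's own z axis and vertical below 0.1 rad and height (world z) of bottle_center below 0.105 m), for 0.2 s.
2. the dial is at its clockwise stop (value of joint dial below 0.08 rad), for 0.1 s.
3. the dial is three clicks back from the stop (value of joint dial between 1.107 and 1.407 rad), for 0.3 s.
At the end, for the whole second after the job is handed in: The dial rests three clicks back from its clockwise stop (1.257 rad, within 0.15 rad), and the spray bottle, let go, stands upright (within 0.08 rad) on the grey lid, its axis within 21 mm of the lid's centre so that its base is wholly on the lid (all of step 3 and horizontal distance between bottle_center and lid_top below 0.021 m and angle between bottle_center's own z axis and vertical below 0.08 rad and z of bottle_center in the frame of lid_top between 0.098 and 0.106 m); the robot touches nothing.
It fails at once if the tub is shoved (more than 30 mm) (distance of tub from where it was at the start of the episode above 0.03 m).
It fails at once if the caddy is shoved (more than 30 mm) (distance of caddy from where it was at the start of the episode above 0.03 m).
It fails at once if the bottle is tipped over (beyond 0.7 rad) (angle between bottle_center's own z axis and vertical above 0.7 rad).
It also fails if it takes over 69 s, if anything falls off the work surface, if the arm or the gripper's body presses on something with over 40 N, if the wrist force passes 120 N, or if a joint passes its speed limit or range.

## Working session

There is one attempt and no reset: what is moved stays moved. The work goes in short steps, Python scripts to look and compute and a shell command to move; the robot and the scene stay as the last step left them, time stands still between calls to the robot, and variables do not carry over. Pictures are saved under pics/ and viewed, at most 10 in all, crops included, and the job is handed in when it is done.

```bash
mkdir -p pics
python3 - <<'E'
from plant import bot
import cv2,numpy as np
o=bot.get_obs();print({k:np.round(v,3).tolist() for k,v in o.items()})
for n in("scene","top"):
    p=bot.camera_params(n);print(n,p)
    cv2.imwrite(f"pics/{n}0.png",cv2.resize(bot.capture(n),None,fx=1.5,fy=1.5,interpolation=cv2.INTER_CUBIC))
E
```

```text
{'time': 0.0, 'joint_positions': [1.087, 0.343, 1.525, 0.0, 1.275, -0.146], 'dq': [-0.0, -0.001, 0.001, 0.001, -0.0, -0.001], 'tau': [0.001, -43.125, -24.422, 0.072, 0.056, -0.0], 'tool_pos': [173.777, 494.972, 215.162], 'tcp_rot': [-3.14, -0.0, 2.804], 'contact_force': [-0.327, 0.147, -0.104], 'moment': [0.024, -0.004, -0.019], 'finger_force': 0.0, 'grip_width': 92.042}
scene {'fovy': 53.74615033631941, 'cx': 248.99311645526805, 'cy': 193.74386539006406, 'camera_from_world': array([[-2.16750770e-01,  9.76052974e-01,  1.84308323e-02,
         1.26037270e+02],
       [ 7.22337313e-01,  1.73051390e-01, -6.69538664e-01,
        -3.00378308e+02],
       [-6.56694685e-01, -1.31809743e-01, -7.42548505e-01,
         1.46827560e+03],
       [ 0.00000000e+00,  0.00000000e+00,  0.00000000e+00,
         1.00000000e+00]])}
top {'fovy': 43.70933474592027, 'cx': 255.66926010816994, 'cy': 192.93884675741248, 'camera_from_world': array([[-2.27381478e-02, -9.99678814e-01, -1.11913441e-02,
         2.12566053e+01],
       [-9.87825492e-01,  2.41889096e-02, -1.53673984e-01,
         5.40166406e+02],
       [ 1.53895332e-01,  7.56083326e-03, -9.88058227e-01,
         1.53433368e+03],
       [ 0.00000000e+00,  0.00000000e+00,  0.00000000e+00,
         1.00000000e+00]])}
```

View pics/scene0.png

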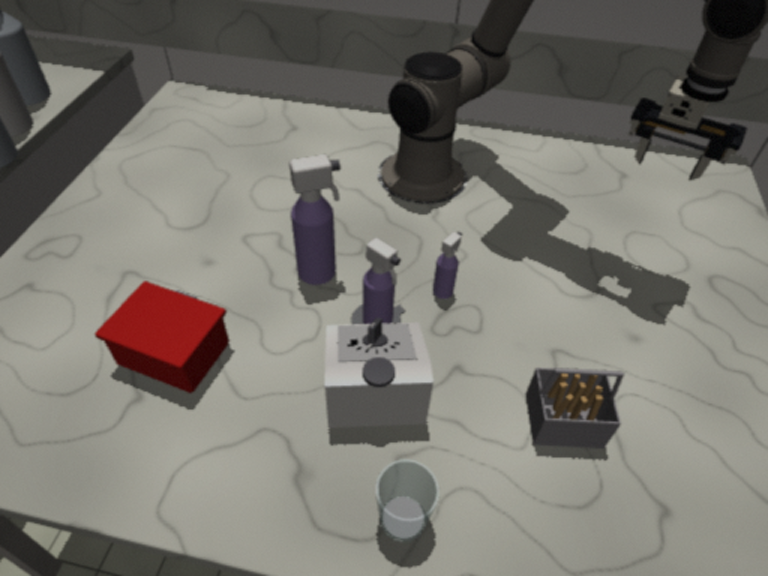

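View pics/top0.png

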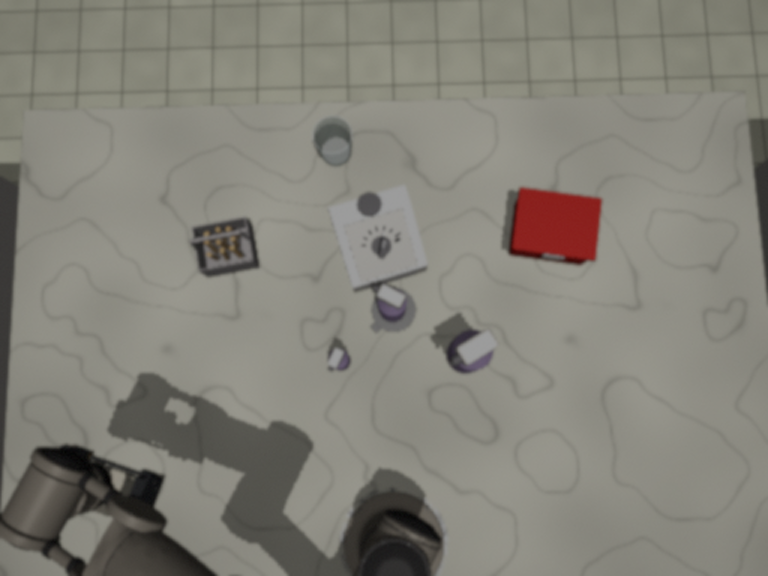

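Bottles, in the enlarged pictures (scene / top): large (315,220)/(472,350), middle (380,285)/(392,302), small (447,265)/(338,358). The middle one is on the grey lid in front of the doser, so it is my choice. I'll check it in a close crop.

```bash
cat > h.py <<'E'
from plant import bot
import cv2,numpy as np
def K(p):
    f=192/np.tan(np.radians(p["fovy"]/2));return f
def ray(p,u,v):
    M=np.array(p["camera_from_world"]);R=M[:3,:3];c=-R.T@M[:3,3]
    d=R.T@np.array([(u-p["cx"])/K(p),(v-p["cy"])/K(p),1]);return c,d
def atz(p,u,v,z):
    c,d=ray(p,u,v);return c+d*(z-c[2])/d[2]
def proj(p,X):
    M=np.array(p["camera_from_world"]);q=M[:3,:3]@np.asarray(X,float)+M[:3,3]
    return np.array([K(p)*q[0]/q[2]+p["cx"],K(p)*q[1]/q[2]+p["cy"]])
def crop(im,x0,y0,w,h,s):
    c=cv2.resize(im[y0:y0+h,x0:x0+w],None,fx=s,fy=s,interpolation=cv2.INTER_CUBIC)
    c=cv2.convertScaleAbs(c,alpha=1.3)
    for i in range(0,w,10):
        cv2.line(c,(i*s,0),(i*s,6 if i%50 else 14),(0,255,255),1)
    for i in range(0,h,10):
        cv2.line(c,(0,i*s),(6 if i%50 else 14,i*s),(0,255,255),1)
    return c
E
python3 - <<'E'
from h import *
t=bot.capture("top");s=bot.capture("scene")
a=crop(t,215,120,80,110,5);b=crop(s,210,155,80,110,5)
cv2.imwrite("pics/c1.png",np.hstack([a,b]))
E
```

```text
(no output)
```

View pics/c1.png

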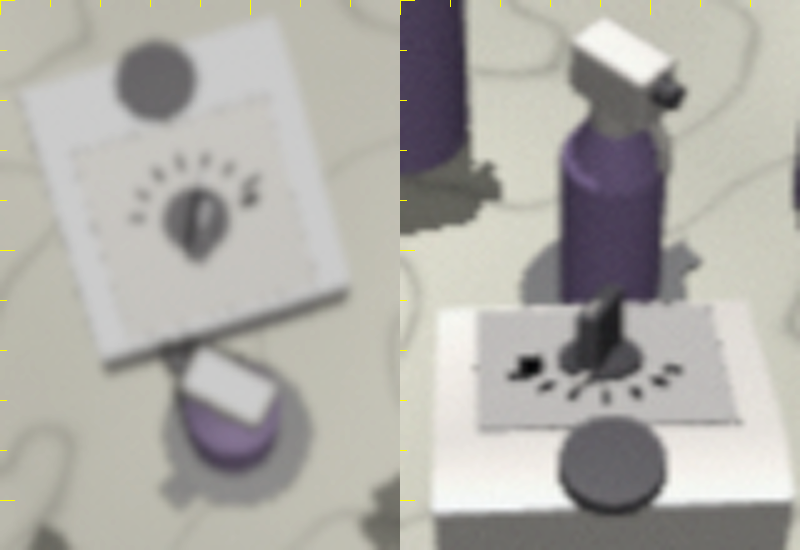

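```bash
cat >> h.py <<'E'
from scipy.optimize import least_squares
def tri(obs):
    A=[];b=[]
    for p,u,v in obs:
        c,d=ray(p,u,v);d=d/np.linalg.norm(d);P=np.eye(3)-np.outer(d,d);A.append(P);b.append(P@c)
    return np.linalg.lstsq(np.vstack(A),np.hstack(b),rcond=None)[0]
E
python3 - <<'E'
from h import *
T=bot.camera_params("top");S=bot.camera_params("scene")
tc=lambda x,y:(T,215+x/5,120+y/5); sc=lambda x,y:(S,210+x/5,155+y/5)
# head top corners
for n,(a,b) in dict(head=((230,385),(225,50))).items(): print(n,tri([tc(*a),sc(*b)]),atz(*tc(*a),208),atz(*sc(*b),208))
for a in [(205,345),(278,385),(262,425),(182,385)]: print(atz(*tc(*a),208)[:2])
print("lid",atz(*tc(237,430),5))
obs=[((-70,85,70),tc(103,358)),((-70,-85,70),tc(350,288)),((100,85,131),tc(22,92)),((100,-85,131),tc(278,15)),
((100,-85,131),sc(31,512)),((100,85,131),sc(392,498)),((-70,-85,70),sc(37,303)),((-70,85,70),sc(335,305))]
def f(q,full=0):
    c,s=np.cos(q[2]),np.sin(q[2]);r=[]
    for (x,y,z),(p,u,v) in obs: r.append(proj(p,(q[0]+c*x-s*y,q[1]+s*x+c*y,z))-(u,v))
    return np.ravel(r)
r=least_squares(f,[600,0,0.2],loss='soft_l1');print(r.x,np.round(r.fun.reshape(-1,2),1))
c,s=np.cos(r.x[2]),np.sin(r.x[2]);D=r.x[:2]+np.array([c*-5,s*-5]);print("dial face",D)
for n,(u,v),z in [("big",(472,350),0),("big head",(477,346),270),("small",(338,358),50),("caddy",(225,250),80),("tub",(556,227),99)]:
    print(n,atz(T,u/1.5,v/1.5,z))
print("bigtop scene",tri([(T,477/1.5,346/1.5),(S,313/1.5,165/1.5)]))
E
```

```text
head [502.57127228  -6.77118187 203.89484502] [502.19078725  -8.14988667 208.        ] [506.6367435   -4.60317568 208.        ]
[526.35565414   5.98830033]
[501.50347798 -36.33001193]
[478.05752314 -26.31036234]
[502.87840837  20.04302484]
lid [501.36180956 -12.79054255   5.        ]
[6.32045558e+02 1.10017466e+01 2.70256398e-01] [[-0.3  0.1]
 [ 0.4 -0.9]
 [-0.3 -0.5]
 [-0.2 -0.3]
 [-0.4 -0.7]
 [-0.2 -0.4]
 [-0.2  0.5]
 [ 1.7 -1.7]]
dial face [627.22704544   9.6668539 ]
big [ 406.0177132  -184.65889345    0.        ]
big head [ 394.93458947 -163.59386086  270.        ]
small [392.22305757 109.7920626   50.        ]
caddy [629.31306051 349.36277219  80.        ]
tub [ 657.56838165 -363.65497252   99.        ]
bigtop scene [ 394.10010054 -160.97562997  274.32622745]
```

The crop confirms it: the middle bottle stands on the grey disc, with its head centre at crop (231,385). The dial pointer is about two marks from the heavy stop mark. Next I move above the bottle.

```bash
R='[[0.546,-0.842,0.28],[0,0,-0.726],1]'
python3 -m pendant '[[[0.3,-0.5,0.6],[0,0,-0.72],1],[[0.546,-0.842,0.5],[0,0,-0.73],1],[[0.546,-0.842,0.5],[0,0,-0.73],1],[[0.546,-0.842,0.5],[0,0,-0.73],1],[[0.546,-0.842,0.5],[0,0,-0.73],1],[[0.546,-0.842,0.2],[0,0,-0.73],1],[[0.546,-0.842,0],[0,0,-0.73],1],[[0.546,-0.842,0],[0,0,-0.73],1],[[0.546,-0.842,0],[0,0,-0.73],1],[[0.546,-0.842,0],[0,0,-0.73],1]]'
python3 -m pendant '[[[0.546,-0.842,0],[0,0,-0.73],1],[[0.546,-0.842,0],[0,0,-0.73],1],[[0.546,-0.842,0],[0,0,-0.73],1],[[0.546,-0.842,0],[0,0,-0.73],1],[[0.546,-0.842,0],[0,0,-0.73],1],[[0.546,-0.842,0],[0,0,-0.73],1],[[0.546,-0.842,0],[0,0,-0.73],1],[[0.546,-0.842,0],[0,0,-0.73],1],[[0.546,-0.842,0],[0,0,-0.73],1],[[0.7,-1,0],[0,0,-0.66],1]]'
python3 - <<'E'
from h import *
o=bot.get_obs();print(o["tool_pos"],o["tcp_rot"],o["joint_positions"])
p=bot.camera_params("wrist");im=bot.capture("wrist")
print(p["fovy"],p["cx"],p["cy"],np.round(p["camera_from_world"],3).tolist())
cv2.imwrite("pics/w1.png",im)
E
```

```text
time: 1.03
tool_pos: [330.8, 251.7, 299.9]
tcp_rot: [3.141, -0.0, 1.925]
contact_force: [1.0, -0.4, 0.1]
grip_width: 92.0
finger_force: 0.0
time: 1.87
tool_pos: [498.9, -5.2, 299.9]
tcp_rot: [-3.141, -0.0, 1.058]
contact_force: [0.6, 0.3, 0.3]
grip_width: 92.0
finger_force: 0.0
[498.89590078  -5.19425172 299.88369452] [-3.14117423e+00 -2.79872841e-04  1.05753372e+00] [-1.64416768e-01  2.40164296e-01  1.43476840e+00  4.08236378e-04
  1.46695752e+00  3.48803409e-01]
61.46432155012658 258.9053173202903 192.438398176622 [[0.871, -0.491, -0.0, -437.013], [-0.472, -0.838, 0.276, 174.379], [-0.136, -0.24, -0.961, 537.477], [0.0, 0.0, 0.0, 1.0]]
```

View pics/w1.png

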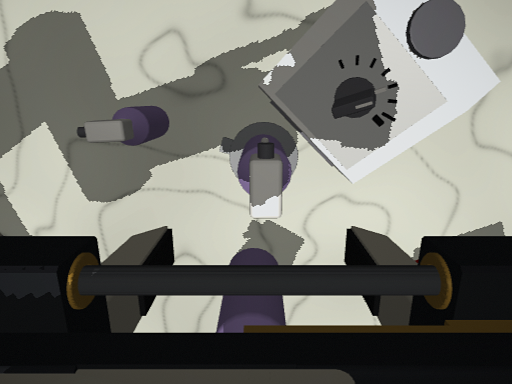

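The wrist picture shows the head top as a rectangle x 249–282, y 160–218, with the nozzle upwards. The dial is at (353,98), and the lid edges are at x≈229 and 297.

Run:
```python
from h import *
p=bot.camera_params("wrist")
c=atz(p,265.7,189,208);print(c)
print("nozzle end",atz(p,265.7,160,208),"rear",atz(p,265.5,218,208))
print("lid L/R edges",atz(p,229,155,5),atz(p,298,155,5))
for q in [(501,-12,5),(501,-12,208)]:print(proj(p,q))
b=[proj(p,(632+np.cos(.27)*x-np.sin(.27)*y,11+np.sin(.27)*x+np.cos(.27)*y,z)) for x,y,z in [(-70,85,70),(-70,-85,70),(100,-85,131),(-5,0,100),(80,0,141)]];print(np.round(b))
```

```text
[509.38421919 -10.2599418  208.        ]
nozzle end [521.43449991  11.02268784 208.        ] rear [496.54422046 -32.58992793 208.        ]
lid L/R edges [464.83679508   8.93570077   5.        ] [551.12251201 -40.64443225   5.        ]
[257.98305979 155.09321162]
[258.02133609 195.53616763]
[[252.  83.]
 [347. 183.]
 [494.  79.]
 [348.  95.]
 [431.  26.]]
```

Run:
```python
from h import *
o=bot.get_obs();print(o["tool_pos"],o["tcp_rot"])
p=bot.camera_params("wrist")
im=bot.capture("wrist");cv2.imwrite("pics/w2.png",im)
M=np.array([[0.871, -0.491, -0.0, -437.013], [-0.472, -0.838, 0.276, 174.379], [-0.136, -0.24, -0.961, 537.477],[0,0,0,1]])
p["camera_from_world"]=M
print("head",atz(p,265.7,189,208));a=atz(p,229,155,5);b=atz(p,298,155,5);print("lid",(a+b)/2)
b=[proj(p,(632+np.cos(.27)*x-np.sin(.27)*y,11+np.sin(.27)*x+np.cos(.27)*y,z)) for x,y,z in [(-70,85,70),(-70,-85,70),(100,-85,131),(-5,0,100),(80,0,141)]];print(np.round(b))
```

```text
[502.43515957 -10.63703032 299.0853074 ] [3.13868275e+00 2.21044945e-03 1.04954553e+00]
head [505.61230355  -4.66044365 208.        ]
lid [503.89360652  -9.37287837   5.        ]
[[258.  86.]
 [352. 186.]
 [500.  85.]
 [354.  99.]
 [438.  31.]]
```

TCP is over the bottle and the cameras agree to a few mm. I descend and grip.

```bash
python3 -m pendant '[[[0,0,-0.9],[0,0,0],1],[[0,0,-0.9],[0,0,0],1],[[0,0,-0.9],[0,0,0],1],[[0,0,-0.6],[0,0,0],1],[[0,0,-0.3],[0,0,0],1],[[0,0,0],[0,0,0],1],[[0,0,0],[0,0,0],1],[[0,0,0],[0,0,0],-1],[[0,0,0],[0,0,0],-1],[[0,0,0],[0,0,0],-1]]'
python3 -m pendant '[[[0,0,0],[0,0,0],-1],[[0,0,0],[0,0,0],-1],[[0,0,0],[0,0,0],-1],[[0,0,0],[0,0,0],-1],[[0,0,0],[0,0,0],-1],[[0,0,0],[0,0,0],-1],[[0,0,0],[0,0,0],-1],[[0,0,0],[0,0,0],-1],[[0,0,0],[0,0,0],-1],[[0,0,0],[0,0,0],-1]]'
```

```text
time: 2.8
tool_pos: [499.4, -4.3, 192.9]
tcp_rot: [3.139, -0.001, 1.062]
contact_force: [0.2, 0.1, 0.2]
grip_width: 76.5
finger_force: 0.0
time: 3.63
tool_pos: [498.9, -4.4, 191.9]
tcp_rot: [3.141, -0.0, 1.061]
contact_force: [0.9, -0.5, 0.1]
grip_width: 27.3
finger_force: 30.0
```

```bash
python3 -m pendant '[[[0,0,0.3],[0,0,0],-1],[[0,0,0.5],[0,0,0],-1],[[0,0,0.7],[0,0,0],-1],[[0,0,0.7],[0,0,0],-1],[[0,0,0.5],[0,0,0],-1],[[0,0.3,0.3],[0,0,0],-1],[[0,0.6,0],[0,0,0],-1],[[0.1,0.7,0],[0,0,0],-1],[[0.1,0.8,0],[0,0,0],-1],[[0.1,0.8,0],[0,0,0],-1]]'
python3 -m pendant '[[[0.1,0.8,0],[0,0,0],-1],[[0,0.8,0],[0,0,0],-1],[[0,0.7,0],[0,0,0],-1],[[0,0.6,0],[0,0,0],-1],[[0,0.4,0],[0,0,0],-1],[[0,0.2,0],[0,0,0],-1],[[0,0.1,0],[0,0,0],-1],[[0,0,0],[0,0,0],-1],[[0,0,0],[0,0,0],-1],[[0,0,0],[0,0,0],-1]]'
python3 - <<'E'
from h import *
o=bot.get_obs();print(o["tool_pos"],o["tcp_rot"])
S=bot.camera_params("scene");T=bot.camera_params("top")
s=bot.capture("scene");t=bot.capture("top")
print(proj(S,o["tool_pos"]),proj(T,o["tool_pos"]),proj(T,(502,-12,5)))
a=crop(s,250,90,100,140,4);b=crop(t,180,120,100,140,4);cv2.imwrite("pics/c2.png",np.hstack([a,b]))
E
```

```text
time: 4.47
tool_pos: [507.2, 93.2, 281.5]
tcp_rot: [-3.14, 0.0, 1.061]
contact_force: [0.6, -0.3, -3.6]
grip_width: 27.6
finger_force: 30.0
time: 5.3
tool_pos: [510.9, 198.8, 281.9]
tcp_rot: [3.141, 0.0, 1.06]
contact_force: [0.3, -0.2, -2.4]
grip_width: 27.2
finger_force: 30.0
[510.91999233 198.81944816 281.87779636] [3.14139927e+00 3.28341283e-04 1.06030228e+00]
[339.59413431 157.57760128] [186.7732566  191.84901285] [262.15975577 205.81700321]
```

View pics/c2.png

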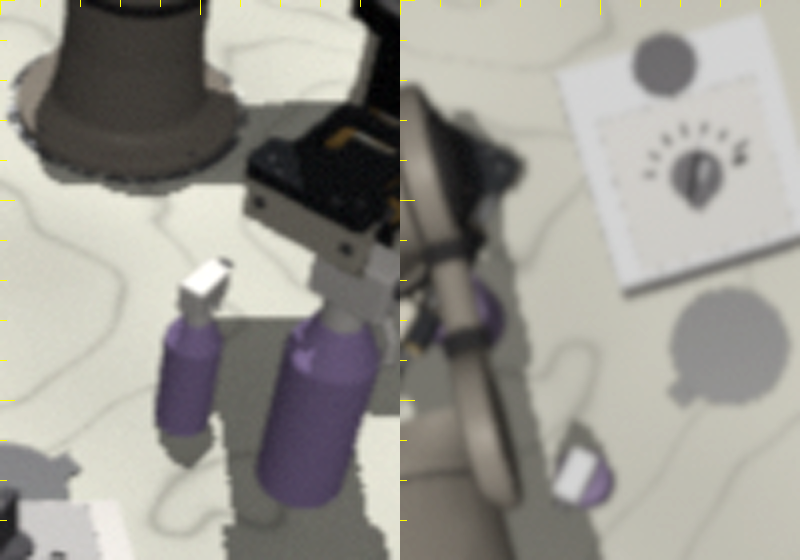

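Run:
```python
from h import *
S=bot.camera_params("scene");T=bot.camera_params("top")
print("lid",atz(T,180+329.5/4,120+346.5/4,5))
tp=np.array([510.9,198.8,281.9])
for d in (-186,-38): 
    q=proj(S,tp+[0,0,d]);print(d,(q-[250,90])*4)
for tx,ty in [(0.1,0),(0,0.1)]:print((proj(S,tp+[186*tx,186*ty,-186])-[250,90])*4)
```

```text
lid [499.25129486 -12.65407911   5.        ]
-186 [304.9939632  471.85613388]
-38 [346.15702328 316.33334359]
[302.7111997  492.43710223]
[332.36557509 476.71400769]
```

The bottle hangs upright: base seen at about (301,478), predicted (305,472). The lid is clear at (500,-12.5). Lower it and release.

```bash
python3 -m pendant '[[[0,0,-0.3],[0,0,0],-1],[[0,0,-0.7],[0,0,0],-1],[[0,0,-0.8],[0,0,0],-1],[[0,0,-0.6],[0,0,0],-1],[[0,0,-0.4],[0,0,0],-1],[[0,0,-0.2],[0,0,0],-1],[[0,0,-0.1],[0,0,0],-1],[[0,0,-0.05],[0,0,0],-1],[[0,0,0],[0,0,0],-1],[[0,0,0],[0,0,0],-1]]'
python3 -m pendant '[[[0,0,0],[0,0,0],-0.3],[[0,0,0],[0,0,0],-0.2],[[0,0,0],[0,0,0],0],[[0,0,0],[0,0,0],0.3],[[0,0,0],[0,0,0],0.7],[[0,0,0],[0,0,0],1],[[0,0,0],[0,0,0],1],[[0,0,0],[0,0,0],1],[[0,0,0],[0,0,0],1],[[0,0,0],[0,0,0],1]]'
```

```text
time: 6.23
tool_pos: [511.3, 199.7, 188.1]
tcp_rot: [3.14, -0.001, 1.061]
contact_force: [0.3, 0.1, -3.3]
grip_width: 27.1
finger_force: 30.0
time: 7.07
tool_pos: [510.8, 199.7, 187.3]
tcp_rot: [3.142, 0.0, 1.061]
contact_force: [0.5, 1.0, -1.1]
grip_width: 85.3
finger_force: 0.0
```

```bash
cat >> h.py <<'E'
from scipy.spatial.transform import Rotation as Ro
yd=0.2703;ex=np.array([np.cos(yd),np.sin(yd),0]);n=np.cos(np.radians(25))*np.array([0,0,1])-np.sin(np.radians(25))*ex
eu=np.cross(np.cross(n,ex),n);eu/=np.linalg.norm(eu)   # up the slope
ev=np.cross(n,eu)                                      # doser left
F=np.array([627.2,9.7,100.])
def barpose(a,h,flip=1):
    b=np.cos(a)*eu+np.sin(a)*ev;b=b*flip
    z=-n;x=b;y=np.cross(z,x);return F+h*n,np.column_stack([x,y,z])
def delta(h,a,flip=1,obs=None):
    o=obs or bot.get_obs();P,R=barpose(a,h,flip)
    C=Ro.from_euler('xyz',o["tcp_rot"]).as_matrix()
    return (P-o["tool_pos"])/30, Ro.from_matrix(R@C.T).as_rotvec()/0.12
E
python3 -m pendant '[[[0,0,0.3],[0,0,0],1],[[0,0,0.6],[0,0,0],1],[[0,0,0.8],[0,0,0],1],[[0,0,0.8],[0,0,0],1],[[0,0,0.8],[0,0,0],1],[[0,0,0.6],[0,0,0],1],[[0,0,0.3],[0,0,0],1],[[0,0,0.1],[0,0,0],1],[[0,0,0],[0,0,0],1],[[0,0,0],[0,0,0],1]]'
python3 - <<'E'
from h import *
for f in (1,-1):print(delta(129,np.radians(-24),f))
T=bot.camera_params("top")
for k in range(7):
    a=np.radians(-72+24*k);print(k,np.round((proj(T,F+30*(np.cos(a)*eu+np.sin(a)*ev))-[180,120])*4+[400,0]))
E
```

```text
time: 7.9
tool_pos: [510.4, 199.6, 315.2]
tcp_rot: [-3.14, 0.001, 1.061]
contact_force: [0.1, -0.1, -0.5]
grip_width: 92.5
finger_force: 0.0
(array([ 2.14179635, -6.81364583, -3.27681754]), array([ 2.96188186, -2.49236379, -9.91715193]))
(array([ 2.14179635, -6.81364583, -3.27681754]), array([-2.71225166, -3.27634439, 15.80863396]))
0 [729. 153.]
1 [718. 142.]
2 [703. 137.]
3 [688. 138.]
4 [674. 146.]
5 [664. 158.]
6 [661. 173.]
```

```bash
python3 -m pendant '[[[0.153,-0.487,-0.1],[0.2116,-0.178,-0.708],1],[[0.153,-0.487,-0.1],[0.2116,-0.178,-0.708],1],[[0.153,-0.487,-0.1],[0.2116,-0.178,-0.708],1],[[0.153,-0.487,-0.2],[0.2116,-0.178,-0.708],1],[[0.153,-0.487,-0.2],[0.2116,-0.178,-0.708],1],[[0.153,-0.487,-0.3],[0.2116,-0.178,-0.708],1],[[0.153,-0.487,-0.3],[0.2116,-0.178,-0.708],1],[[0.153,-0.487,-0.3],[0.2116,-0.178,-0.708],1],[[0.153,-0.487,-0.3],[0.2116,-0.178,-0.708],1],[[0.153,-0.487,-0.3],[0.2116,-0.178,-0.708],1]]'
python3 -m pendant '[[[0.153,-0.487,-0.3],[0.2116,-0.178,-0.708],1],[[0.153,-0.487,-0.3],[0.2116,-0.178,-0.708],1],[[0.153,-0.487,-0.3],[0.2116,-0.178,-0.708],1],[[0.153,-0.487,-0.2],[0.2116,-0.178,-0.708],0],[[0,0,0],[0,0,0],0],[[0,0,0],[0,0,0],0],[[0,0,0],[0,0,0],0],[[0,0,0],[0,0,0],0],[[0,0,0],[0,0,0],0],[[0,0,0],[0,0,0],0]]'
python3 - <<'E'
from h import *
o=bot.get_obs();p=bot.camera_params("wrist");im=bot.capture("wrist")
print(o["joint_positions"],delta(129,np.radians(-24),1,o))
b={k:np.round(proj(p,F+h*n+x*eu+y*ev)) for k,(x,y,h) in dict(c0=(0,0,0),c38=(0,0,38),m0=(40*np.cos(np.radians(72)),-40*np.sin(np.radians(72)),0),m3=(40,0,0),m6=(40*np.cos(np.radians(72)),40*np.sin(np.radians(72)),0)).items()};print(b)
i=proj(p,F+20*n).astype(int);x0=max(0,min(512-160,i[0]-80));y0=max(0,min(384-120,i[1]-60));print(x0,y0)
cv2.imwrite("pics/w3.png",crop(im,x0,y0,160,120,5))
E
```

```text
time: 8.73
tool_pos: [556.0, 52.7, 248.4]
tcp_rot: [-3.061, -0.311, 0.187]
contact_force: [0.6, -0.3, -0.4]
grip_width: 92.3
finger_force: 0.0
time: 9.57
tool_pos: [575.2, -4.3, 217.7]
tcp_rot: [-2.956, -0.398, -0.184]
contact_force: [0.1, -0.6, 0.3]
grip_width: 49.8
finger_force: 0.0
[-0.26623879  0.22066056  1.7819748   0.31095716  0.7806774   1.26900235] (array([-0.01925978, -0.01995087, -0.0265334 ]), array([ 0.01517961,  0.01356551, -0.01159857]))
{'c0': array([261., 182.]), 'c38': array([261., 193.]), 'm0': array([293., 154.]), 'm3': array([243., 144.]), 'm6': array([219., 186.])}
180 127
```

View pics/w3.png

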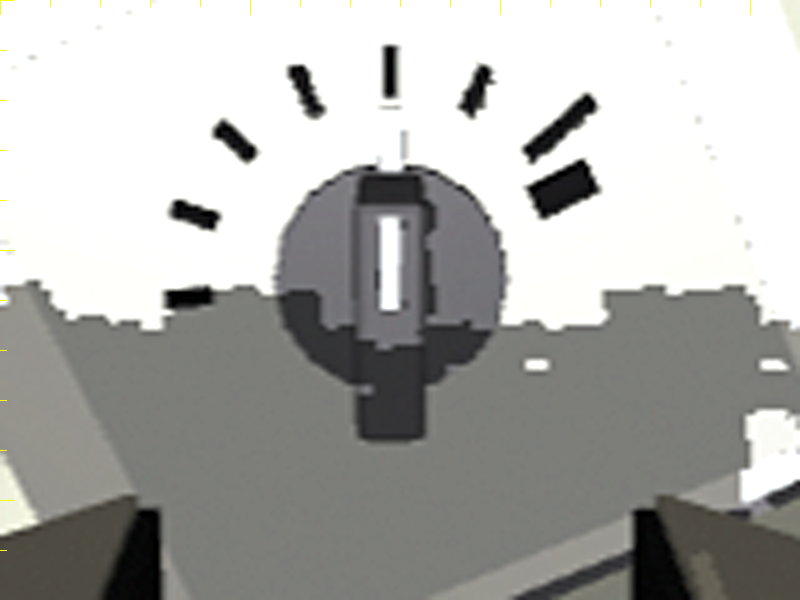

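The dial picture (crop origin 180,127) shows the bar upright at x≈391, midway between the fingers (160 and 633). Its white line is two marks from the thick stop mark at (563,188). I descend along the axis and grip.

```bash
python3 -m pendant '[[[0.272,0.075,-0.604],[0,0,0],0],[[0.34,0.094,-0.755],[0,0,0],0],[[0.34,0.094,-0.755],[0,0,0],0],[[0.204,0.056,-0.453],[0,0,0],0],[[0.136,0.038,-0.302],[0,0,0],0],[[0.068,0.019,-0.151],[0,0,0],0],[[0,0,0],[0,0,0],0],[[0,0,0],[0,0,0],0],[[0,0,0],[0,0,0],-0.6],[[0,0,0],[0,0,0],-1]]'
python3 -m pendant '[[[0,0,0],[0,0,0],-1],[[0,0,0],[0,0,0],-1],[[0,0,0],[0,0,0],-1],[[0,0,0],[0,0,0],-1],[[0,0,0],[0,0,0],-1],[[0,0,0],[0,0,0],-1],[[0,0,0],[0,0,0],-1],[[0,0,0],[0,0,0],-1],[[0,0,0],[0,0,0],-1],[[0,0,0],[0,0,0],-1]]'
python3 - <<'E'
from h import *
o=bot.get_obs();print(delta(29,np.radians(-24),1,o),o["moment"],n/.12)
E
```

```text
time: 10.45
tool_pos: [616.2, 6.2, 127.9]
tcp_rot: [-2.956, -0.4, -0.186]
contact_force: [0.8, 0.8, 0.2]
grip_width: 37.0
finger_force: 0.0
time: 11.28
tool_pos: [615.9, 6.4, 126.7]
tcp_rot: [-2.956, -0.398, -0.186]
contact_force: [0.2, 0.5, -1.4]
grip_width: 0.2
finger_force: 0.0
(array([-0.01699703,  0.00077581, -0.01481279]), array([0.01261437, 0.00949804, 0.00143583])) [-0.07093633  0.40436296  0.03924056] [-3.39394454 -0.94039803  7.55256489]
```

Width 0.2 means the fingers closed on nothing. I look before doing anything else.

Run:
```python
from h import *
w=bot.capture("wrist");s=bot.capture("scene");S=bot.camera_params("scene");p=bot.camera_params("wrist")
print(proj(S,F+20*n),proj(S,bot.get_obs()["tool_pos"]),proj(p,F+38*n),proj(p,F))
a=cv2.resize(w,(512,384));b=crop(s,215,175,70,96,4)
cv2.imwrite("pics/m1.png",np.hstack([a,b]))
```

```text
[249.49881126 220.60612155] [249.45484962 217.50283617] [260.92054031 244.77018138] [260.51033048 219.6578994 ]
```

View pics/m1.png

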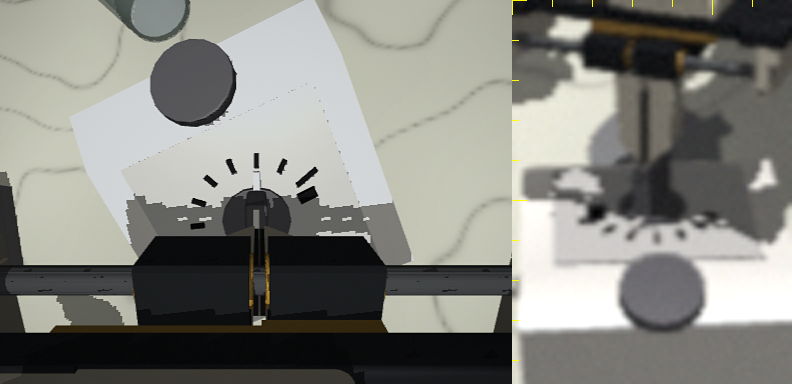

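Run:
```python
from h import *
p=bot.camera_params("wrist");M=p["camera_from_world"];o=bot.get_obs()
for h in (0,7,38): print(h,(M[:3,:3]@(F+h*n)+M[:3,3])[2])
R=Ro.from_euler('xyz',o["tcp_rot"]).as_matrix()
for d in (0,17):print(d,(M[:3,:3]@(o["tool_pos"]+d*R[:,2])+M[:3,3]),proj(p,o["tool_pos"]+d*R[:,2]))
for y in(-22,22):
  b=R[:,1]; print(proj(p,F+7*n+y*b))
for x in(-21,21):
  print(proj(p,F+38*n+x*R[:,0]),proj(p,F+7*n+x*R[:,0]))
print(o["grip_width"],o["finger_force"])
T=bot.camera_params("top");im=bot.capture("top");cv2.imwrite("pics/m2.png",np.hstack([crop(im,210,120,90,80,4),crop(bot.capture("wrist"),210,170,90,80,4)]))
```

```text
0 210.4839326372435
7 203.75364761058037
38 173.94809963535803
0 [  0.92816737  25.20153815 182.25110625] [260.55004424 237.09591337]
17 [  0.93117008  20.50777609 198.59027969] [260.41960611 225.78858408]
[225.70507156 223.60037093]
[295.44560233 223.61393337]
[260.85031275 279.3462964 ] [260.52416815 253.85091129]
[260.99561107 207.80954618] [260.62848359 191.59169462]
0.7569376061072084 0.0
```

View pics/m2.png

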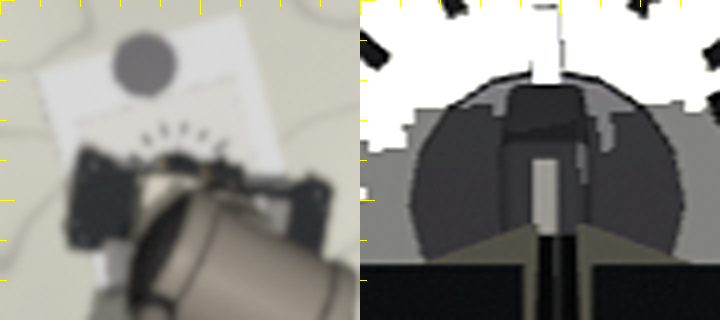

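The closed fingertips at (535–585, 232) lie over the bar, so they stopped above its top. The fingertips are further back than I assumed. I open, go 18 mm deeper slowly while watching the force, then close again.

```bash
python3 -m pendant '[[[0,0,0],[0,0,0],-0.3],[[0,0,0],[0,0,0],-0.3],[[0,0,0],[0,0,0],-0.3],[[0,0,0],[0,0,0],-0.3],[[0,0,0],[0,0,0],-0.3],[[0,0,0],[0,0,0],-0.3],[[0.06,0.017,-0.136],[0,0,0],-0.3],[[0.06,0.017,-0.136],[0,0,0],-0.3],[[0,0,0],[0,0,0],-0.3],[[0,0,0],[0,0,0],-0.3]]'
python3 -m pendant '[[[0.06,0.017,-0.136],[0,0,0],-0.3],[[0,0,0],[0,0,0],-0.3],[[0.06,0.017,-0.136],[0,0,0],-0.3],[[0,0,0],[0,0,0],-0.3],[[0,0,0],[0,0,0],-0.3],[[0,0,0],[0,0,0],-1],[[0,0,0],[0,0,0],-1],[[0,0,0],[0,0,0],-1],[[0,0,0],[0,0,0],-1],[[0,0,0],[0,0,0],-1]]'
python3 - <<'E'
from h import *
o=bot.get_obs();print(delta(11,np.radians(-24),1,o),o["moment"])
E
```

```text
time: 12.32
tool_pos: [619.3, 7.6, 117.9]
tcp_rot: [-2.955, -0.397, -0.186]
contact_force: [0.2, -0.1, 0.1]
grip_width: 32.0
finger_force: 0.0
time: 13.15
tool_pos: [623.2, 9.8, 110.8]
tcp_rot: [-2.954, -0.398, -0.186]
contact_force: [1.7, 6.3, 1.0]
grip_width: 11.9
finger_force: 30.0
(array([-0.01618766, -0.04393948, -0.02907399]), array([-0.0013336 ,  0.01179893, -0.00420088])) [0.92010504 0.11701618 0.46376122]
```

Gripped: 11.9 mm at 30 N. I turn clockwise to the stop with a slight overdrive.

```bash
python3 -m pendant '[[[0,0.03,0],[0.2,0.056,-0.45],-1],[[0,0,0],[0.35,0.097,-0.779],-1],[[0,0,0],[0.35,0.097,-0.779],-1],[[0,0,0],[0.35,0.097,-0.779],-1],[[0,0,0],[0.35,0.097,-0.779],-1],[[0,0,0],[0.35,0.097,-0.779],-1],[[0,0,0],[0.35,0.097,-0.779],-1],[[0,0,0],[0.35,0.097,-0.779],-1],[[0,0,0],[0.2,0.056,-0.45],-1],[[0,0,0],[0.1,0.028,-0.22],-1]]'
python3 - <<'E'
from h import *
o=bot.get_obs();print(delta(11,np.radians(-72),1,o),o["moment"],o["moment"]@n,o["joint_positions"])
E
```

```text
time: 13.98
tool_pos: [623.3, 10.2, 111.0]
tcp_rot: [-2.721, -0.118, -1.046]
contact_force: [1.3, 5.2, 1.5]
grip_width: 11.8
finger_force: 30.0
(array([-0.02097466, -0.05653511, -0.03318469]), array([-0.10913264, -0.03219624,  0.26585767])) [0.5856389  0.20500833 0.43834304] 0.13562386769697318 [-0.21084343  0.43902909  1.80088736  0.38616995  0.54265107  2.08517879]
```

```bash
python3 -m pendant '[[[0,0,0],[0.1,0.028,-0.22],-1],[[0,0,0],[0.1,0.028,-0.22],-1],[[0,0,0],[0,0,0],-1],[[0,0,0],[0,0,0],-1],[[0,0,0],[0,0,0],-1],[[0,0,0],[0,0,0],-1],[[0,0,0],[0,0,0],-1],[[0,0,0],[0,0,0],-1],[[0,0,0],[0,0,0],-1],[[0,0,0],[0,0,0],-1]]'
python3 - <<'E'
from h import *
o=bot.get_obs();print(delta(11,np.radians(-72),1,o),o["moment"],o["moment"]@n,o["joint_positions"])
E
```

```text
time: 14.82
tool_pos: [623.3, 10.1, 110.9]
tcp_rot: [-2.716, -0.096, -1.095]
contact_force: [1.8, 4.6, 2.0]
grip_width: 11.7
finger_force: 30.9
(array([-0.01917213, -0.05612484, -0.03149479]), array([-0.28949063, -0.08531587,  0.665394  ])) [0.66180961 0.07229921 0.96503208] 0.5969198698168149 [-0.21090638  0.43914023  1.80067701  0.38590797  0.54318034  2.13835138]
```

The stop is confirmed by a 0.6 N m moment. Now back three clicks.

```bash
python3 -m pendant '[[[0,0,0],[-0.163,-0.045,0.363],-1],[[0,0,0],[-0.285,-0.079,0.634],-1],[[0,0,0],[-0.3666,-0.1016,0.8157],-1],[[0,0,0],[-0.3666,-0.1016,0.8157],-1],[[0,0,0],[-0.3666,-0.1016,0.8157],-1],[[0,0,0],[-0.3666,-0.1016,0.8157],-1],[[0,0,0],[-0.3666,-0.1016,0.8157],-1],[[0,0,0],[-0.3666,-0.1016,0.8157],-1],[[0,0,0],[-0.3666,-0.1016,0.8157],-1],[[0,0,0],[-0.3666,-0.1016,0.8157],-1]]'
python3 -m pendant '[[[0,0,0],[-0.3666,-0.1016,0.8157],-1],[[0,0,0],[-0.3666,-0.1016,0.8157],-1],[[0,0,0],[-0.244,-0.068,0.544],-1],[[0,0,0],[-0.138,-0.038,0.308],-1],[[0,0,0],[0,0,0],-1],[[0,0,0],[0,0,0],-1],[[0,0,0],[0,0,0],-1],[[0,0,0],[0,0,0],-1],[[0,0,0],[0,0,0],-1],[[0,0,0],[0,0,0],-1]]'
python3 - <<'E'
from h import *
o=bot.get_obs();print(delta(11,0,1,o),o["moment"],o["moment"]@n,o["joint_positions"])
E
```

```text
time: 15.65
tool_pos: [623.3, 9.8, 110.9]
tcp_rot: [-2.986, -0.411, -0.107]
contact_force: [-0.1, 2.6, 1.3]
grip_width: 11.8
finger_force: 30.0
time: 16.48
tool_pos: [623.3, 9.6, 110.8]
tcp_rot: [-3.132, -0.438, 0.245]
contact_force: [0.3, 4.9, 4.9]
grip_width: 11.9
finger_force: 30.0
(array([-0.01835085, -0.03862516, -0.02890113]), array([-0.07034165, -0.0029553 ,  0.17578961])) [0.70986606 0.12588076 0.3642094 ] 0.026770928117922532 [-0.21235036  0.43863129  1.80319261  0.39066344  0.53954843  0.81086677]
```

Now at −1.3° from three clicks. Open, retreat 120 mm along the axis, and look.

```bash
python3 -m pendant '[[[0,0,0],[0,0,0],-0.5],[[0,0,0],[0,0,0],-0.3],[[0,0,0],[0,0,0],-0.2],[[0,0,0],[0,0,0],0],[[0,0,0],[0,0,0],0],[[0,0,0],[0,0,0],0],[[-0.136,-0.038,0.302],[0,0,0],0],[[-0.272,-0.075,0.604],[0,0,0],0],[[-0.34,-0.094,0.755],[0,0,0],0],[[-0.34,-0.094,0.755],[0,0,0],0]]'
python3 -m pendant '[[[-0.34,-0.094,0.755],[0,0,0],0],[[-0.2,-0.056,0.45],[0,0,0],0],[[-0.1,-0.03,0.2],[0,0,0],0],[[0,0,0],[0,0,0],0],[[0,0,0],[0,0,0],0],[[0,0,0],[0,0,0],0],[[0,0,0],[0,0,0],0],[[0,0,0],[0,0,0],0],[[0,0,0],[0,0,0],1],[[0,0,0],[0,0,0],1]]'
python3 - <<'E'
from h import *
im=bot.capture("wrist");p=bot.camera_params("wrist");s=bot.capture("scene");S=bot.camera_params("scene")
o=bot.get_obs();print(o["tool_pos"],o["tcp_rot"],o["joint_positions"])
i=proj(p,F).astype(int);x0,y0=i[0]-50,max(0,i[1]-70);print(x0,y0)
P=[510.5,197,1.]
i2=proj(S,[510,198,100]).astype(int);print(i2,proj(S,[508,198,0]))
cv2.imwrite("pics/v1.png",np.hstack([crop(im,x0,y0,100,100,4),crop(s,i2[0]-50,i2[1]-50,100,100,4)]))
E
```

```text
time: 17.32
tool_pos: [589.5, 0.2, 183.7]
tcp_rot: [-3.133, -0.436, 0.246]
contact_force: [0.3, -0.8, 0.4]
grip_width: 46.0
finger_force: 0.0
time: 18.15
tool_pos: [571.2, -5.0, 224.5]
tcp_rot: [-3.132, -0.437, 0.246]
contact_force: [0.1, 0.5, 0.5]
grip_width: 55.0
finger_force: 0.0
[571.24910713  -5.02817897 224.75585573] [-3.13265453 -0.43702616  0.24598593] [-0.27030281  0.20606593  1.77967346  0.30744849  0.79815781  0.87677854]
210 109
[326 206] [320.48970625 228.20706509]
```

View pics/v1.png

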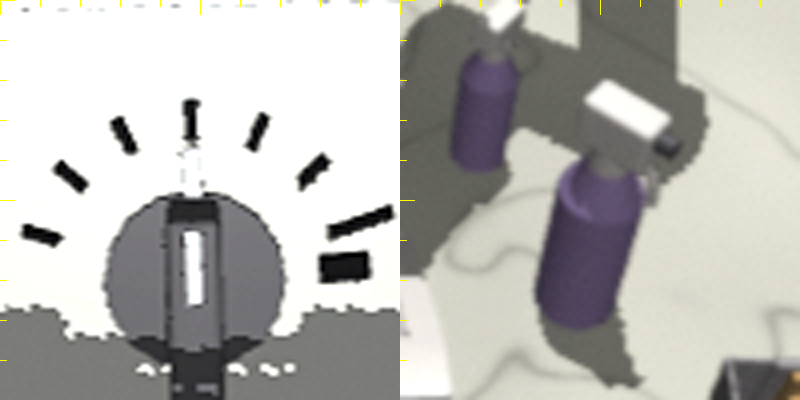

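The dial pointer is on the third mark from the long stop mark (stop (360,220), then 313,170; 258,132; 190,120). The bottle stands upright, head top centre at crop (228,108). I go back to it.

Run:
```python
from h import *
S=bot.camera_params("scene")
h=atz(S,276+57,156+27,203);print("head",h,"axis",h[:2]-3*np.array([.489,.872]),"base",atz(S,320.2,230.3,0))
o=bot.get_obs();C=Ro.from_euler('xyz',o["tcp_rot"]).as_matrix();R=Ro.from_euler('xyz',[np.pi,0,1.061]).as_matrix()
print((np.array([511,199.6,300])-o["tool_pos"])/30,Ro.from_matrix(R@C.T).as_rotvec()/.12)
```

```text
head [519.20161438 198.23630258 203.        ] axis [517.73461438 195.62030258] base [515.82158073 197.88250101   0.        ]
[-2.00830357  6.8209393   2.50813814] [-2.33527912  2.92584034  6.66461099]
```

```bash
python3 -m pendant '[[[-0.18,0.3,0.5],[-0.212,0.266,0.606],1],[[-0.18,0.65,0.5],[-0.212,0.266,0.606],1],[[-0.18,0.65,0.5],[-0.212,0.266,0.606],1],[[-0.18,0.65,0.5],[-0.212,0.266,0.606],1],[[-0.18,0.65,0.5],[-0.212,0.266,0.606],1],[[-0.18,0.65,0],[-0.212,0.266,0.606],1],[[-0.18,0.65,0],[-0.212,0.266,0.606],1],[[-0.18,0.65,0],[-0.212,0.266,0.606],1],[[-0.18,0.65,0],[-0.212,0.266,0.606],1],[[-0.18,0.65,0],[-0.212,0.266,0.606],1]]'
python3 -m pendant '[[[-0.18,0.65,0],[-0.212,0.266,0.606],1],[[0,0,0],[0,0,0],1],[[0,0,0],[0,0,0],1],[[0,0,0],[0,0,0],1],[[0,0,0],[0,0,0],1],[[0,0,0],[0,0,0],1],[[0,0,0],[0,0,0],1],[[0,0,0],[0,0,0],1],[[0,0,0],[0,0,0],1],[[0,0,0],[0,0,0],1]]'
python3 - <<'E'
from h import *
o=bot.get_obs();C=Ro.from_euler('xyz',o["tcp_rot"]).as_matrix();R=Ro.from_euler('xyz',[np.pi,0,1.061]).as_matrix()
print((np.array([511,199.6,187.5])-o["tool_pos"])/30,Ro.from_matrix(R@C.T).as_rotvec()/.12)
p=bot.camera_params("wrist");im=bot.capture("wrist");g=cv2.cvtColor(im,cv2.COLOR_BGR2GRAY)
c=proj(p,[510,196,203]).astype(int);print(c)
cv2.imwrite("pics/v2.png",crop(im,c[0]-100,c[1]-50,200,120,4))
E
```

```text
time: 19.08
tool_pos: [517.0, 180.3, 300.1]
tcp_rot: [3.128, -0.037, 0.992]
contact_force: [0.1, 0.3, -0.5]
grip_width: 91.7
finger_force: 0.0
time: 19.92
tool_pos: [511.9, 198.7, 300.1]
tcp_rot: [3.142, -0.001, 1.061]
contact_force: [0.3, -0.2, 0.0]
grip_width: 91.6
finger_force: 0.0
[-0.02982438  0.03064269 -3.7549165 ] [-0.00527476  0.0037298   0.00250798]
[258 195]
```

View pics/v2.png

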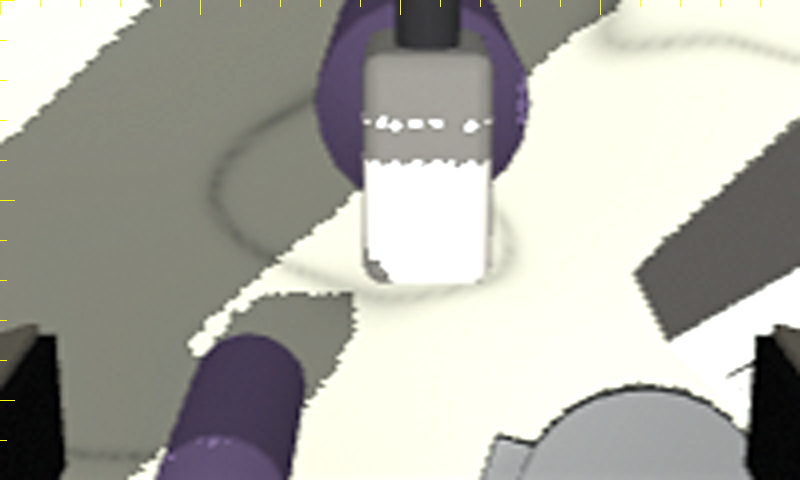

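Run:
```python
from h import *
p=bot.camera_params("wrist");h=atz(p,264.9,186.7,203);a=h[:2]-3*np.array([.489,.872])
print(h,a)
l=atz(p,158+643/4,145+385/4,5);print("lid far edge",l)   # top edge of lid in picture
o=bot.get_obs();print((np.append(a,187.5)-o["tool_pos"])/30)
```

```text
[518.40439105 200.17490075 203.        ] [516.93739105 197.55890075]
lid far edge [526.65664434  33.98475269   5.        ]
[ 0.16976314 -0.04031889 -3.75306709]
```

The head is about 5 mm off the finger centre line (x 427 against 405), so I correct, descend and grip.

```bash
python3 -m pendant '[[[0.1,-0.03,-0.3],[0,0,0],1],[[0.07,-0.01,-0.7],[0,0,0],1],[[0,0,-0.9],[0,0,0],1],[[0,0,-0.9],[0,0,0],1],[[0,0,-0.6],[0,0,0],1],[[0,0,-0.35],[0,0,0],1],[[0,0,-0.1],[0,0,0],1],[[0,0,0],[0,0,0],1],[[0,0,0],[0,0,0],0],[[0,0,0],[0,0,0],-0.5]]'
python3 -m pendant '[[[0,0,0],[0,0,0],-1],[[0,0,0],[0,0,0],-1],[[0,0,0],[0,0,0],-1],[[0,0,0],[0,0,0],-1],[[0,0,0],[0,0,0],-1],[[0,0,0],[0,0,0],-1],[[0,0,0],[0,0,0],-1],[[0,0,0],[0,0,0],-1],[[0,0,0],[0,0,0],-1],[[0,0,0],[0,0,0],-1]]'
```

```text
time: 20.8
tool_pos: [517.5, 197.9, 185.5]
tcp_rot: [3.14, -0.002, 1.061]
contact_force: [0.7, -0.3, 0.4]
grip_width: 82.6
finger_force: 0.0
time: 21.63
tool_pos: [516.9, 197.7, 184.5]
tcp_rot: [-3.141, -0.001, 1.061]
contact_force: [0.2, 0.6, -0.9]
grip_width: 27.2
finger_force: 30.0
```

```bash
python3 -m pendant '[[[0,0,0.3],[0,0,0],-1],[[0,0,0.5],[0,0,0],-1],[[0,0,0.7],[0,0,0],-1],[[0,0,0.7],[0,0,0],-1],[[0,0,0.5],[0,0,0],-1],[[0,-0.3,0.3],[0,0,0],-1],[[-0.05,-0.6,0],[0,0,0],-1],[[-0.1,-0.8,0],[0,0,0],-1],[[-0.1,-0.8,0],[0,0,0],-1],[[-0.1,-0.8,0],[0,0,0],-1]]'
python3 -m pendant '[[[-0.1,-0.8,0],[0,0,0],-1],[[-0.1,-0.8,0],[0,0,0],-1],[[0,-0.8,0],[0,0,0],-1],[[0,-0.8,0],[0,0,0],-1],[[0,-0.6,0],[0,0,0],-1],[[0,-0.4,0],[0,0,0],-1],[[0,-0.2,0],[0,0,0],-1],[[0,-0.09,0],[0,0,0],-1],[[0,0,0],[0,0,0],-1],[[0,0,0],[0,0,0],-1]]'
cat >> h.py <<'E'
def purple(im,p,xy,zb,r=60):
    hsv=cv2.cvtColor(im,cv2.COLOR_BGR2HSV);m=((hsv[...,0]>120)&(hsv[...,0]<150)&(hsv[...,1]>70)).astype(np.uint8)
    nn,l,st,ce=cv2.connectedComponentsWithStats(m)
    c=proj(p,[xy[0],xy[1],zb+60])
    k=[i for i in range(1,nn) if st[i,4]>60];i=min(k,key=lambda i:np.hypot(*(ce[i]-c)));return c,ce[i],st[i]
E
python3 - <<'E'
from h import *
S=bot.camera_params("scene");T=bot.camera_params("top")
for n_,p in(("scene",S),("top",T)):
    im0=cv2.resize(cv2.imread(f"pics/{n_}0.png"),(512,384),interpolation=cv2.INTER_AREA)
    print(n_,"init",purple(im0,p,(501,-11),5))
    print("now",purple(bot.capture(n_),p,(501,-11),95))
o=bot.get_obs();print(o["tool_pos"],o["tcp_rot"],o["grip_width"])
E
```

```text
time: 22.47
tool_pos: [505.7, 97.3, 274.2]
tcp_rot: [-3.141, 0.0, 1.062]
contact_force: [-0.0, 0.8, -2.8]
grip_width: 27.2
finger_force: 30.0
time: 23.3
tool_pos: [500.4, -35.3, 274.5]
tcp_rot: [-3.141, -0.001, 1.062]
contact_force: [-0.2, 0.4, -3.2]
grip_width: 27.4
finger_force: 30.0
scene init (array([251.73532825, 199.32401244]), array([249.93137255, 192.50980392]), array([244, 182,  15,  22, 102], dtype=int32))
now (array([252.5268054 , 177.42651729]), array([237.71212121, 184.48484848]), array([234, 177,   9,  20,  66], dtype=int32))Traceback (most recent call last):
  File "<stdin>", line 5, in <module>
  File "h.py", line 43, in purple
    k=[i for i in range(1,nn) if st[i,4]>60];i=min(k,key=lambda i:np.hypot(*(ce[i]-c)));return c,ce[i],st[i]
                                               ~~~^^^^^^^^^^^^^^^^^^^^^^^^^^^^^^^^^^^^^
ValueError: min() iterable argument is empty
```

Overshot in y by 23 mm (my sum). Correct it and use a looser mask.

```bash
python3 -m pendant '[[[0,0.2,0],[0,0,0],-1],[[0,0.3,0],[0,0,0],-1],[[0,0.2,0],[0,0,0],-1],[[0,0.08,0],[0,0,0],-1],[[0,0,0],[0,0,0],-1],[[0,0,0],[0,0,0],-1],[[0,0,0],[0,0,0],-1],[[0,0,0],[0,0,0],-1],[[0,0,0],[0,0,0],-1],[[0,0,0],[0,0,0],-1]]'
cat >> h.py <<'E'
def purple(im,p,xy,zb):
    f=cv2.GaussianBlur(im,(3,3),0).astype(int);m=((f[...,0]-f[...,1]>12)&(f[...,2]-f[...,1]>2)).astype(np.uint8)
    nn,l,st,ce=cv2.connectedComponentsWithStats(m)
    c=proj(p,[xy[0],xy[1],zb+60])
    return np.round(c,1),[(np.round(ce[i],1).tolist(),st[i].tolist()) for i in range(1,nn) if st[i,4]>40 and np.hypot(*(ce[i]-c))<45]
E
python3 - <<'E'
from h import *
for n_ in("scene","top"):
    p=bot.camera_params(n_)
    im0=cv2.resize(cv2.imread(f"pics/{n_}0.png"),(512,384),interpolation=cv2.INTER_AREA)
    print(n_,"init",purple(im0,p,(501,-11),5))
    im=bot.capture(n_);cv2.imwrite(f"pics/{n_}9.png",im);print("now",purple(im,p,(501,-11),95))
o=bot.get_obs();print(o["tool_pos"],o["tcp_rot"],o["grip_width"])
E
```

```text
time: 24.18
tool_pos: [500.5, -12.8, 274.5]
tcp_rot: [-3.142, -0.001, 1.061]
contact_force: [0.2, 0.1, -4.2]
grip_width: 27.3
finger_force: 30.0
scene init (array([251.7, 199.3]), [([251.7, 197.6], [243, 181, 19, 34, 561])])
now (array([252.5, 177.4]), [([250.7, 177.1], [241, 156, 21, 44, 772]), ([296.7, 184.0], [290, 170, 15, 29, 323])])
top init (array([261.9, 203.8]), [([260.4, 207.1], [253, 201, 17, 12, 119])])
now (array([261.9, 199.9]), [])
[500.43567494 -12.75722554 274.53417128] [-3.14147789e+00 -5.92525065e-04  1.06076129e+00] 27.43401951736411
```

The image puts the bottle within about 4 mm of the lid centre. Nudge y +2 mm, lower 84.5 mm, and release.

```bash
python3 -m pendant '[[[0,0.07,-0.3],[0,0,0],-1],[[0,0,-0.6],[0,0,0],-1],[[0,0,-0.7],[0,0,0],-1],[[0,0,-0.5],[0,0,0],-1],[[0,0,-0.3],[0,0,0],-1],[[0,0,-0.2],[0,0,0],-1],[[0,0,-0.15],[0,0,0],-1],[[0,0,-0.06],[0,0,0],-1],[[0,0,0],[0,0,0],-1],[[0,0,0],[0,0,0],-1]]'
python3 -m pendant '[[[0,0,0],[0,0,0],-1],[[0,0,0],[0,0,0],-1],[[0,0,0],[0,0,0],-1],[[0,0,0],[0,0,0],-0.35],[[0,0,0],[0,0,0],-0.2],[[0,0,0],[0,0,0],0],[[0,0,0],[0,0,0],0.3],[[0,0,0],[0,0,0],0.6],[[0,0,0],[0,0,0],0.8],[[0,0,0],[0,0,0],0.8]]'
python3 -m pendant '[[[0,0,0],[0,0,0],0.8],[[0,0,0],[0,0,0],0.8],[[0,0,0.3],[0,0,0],0.8],[[0,0,0.6],[0,0,0],0.8],[[0,0,0.8],[0,0,0],0.8],[[0,0,0.8],[0,0,0],0.8],[[0,0,0.8],[0,0,0],0.8],[[0,0,0.6],[0,0,0],0.8],[[0,0,0.3],[0,0,0],0.8],[[0,0,0],[0,0,0],0.8]]'
python3 -m pendant '[[[-0.2,0.3,0.3],[0,0,0],0.8],[[-0.2,0.6,0],[0,0,0],0.8],[[-0.2,0.8,0],[0,0,0],0.8],[[-0.2,0.8,0],[0,0,0],0.8],[[-0.2,0.8,0],[0,0,0],0.8],[[-0.2,0.8,0],[0,0,0],0.8],[[-0.2,0.8,0],[0,0,0],0.8],[[-0.2,0.8,0],[0,0,0],0.8],[[0,0.6,0],[0,0,0],0.8],[[0,0.3,0],[0,0,0],0.8]]'
python3 - <<'E'
from h import *
for n_ in("scene","top"):
    p=bot.camera_params(n_)
    im0=cv2.resize(cv2.imread(f"pics/{n_}0.png"),(512,384),interpolation=cv2.INTER_AREA)
    im=bot.capture(n_)
    for I in(im0,im):
        print(n_,purple(I,p,(501,-11),5)[1], end=' ')
        # white head top
        g=cv2.cvtColor(I,cv2.COLOR_BGR2HSV);c=proj(p,[503,-8,208]).astype(int);print(c)
    if n_=="top":
        # grey lid (darker than counter) around predicted place: init vs now
        c=proj(p,[500,-12,5]).astype(int)
        for I in(im0,im): print(I[c[1]-16:c[1]+18:2,c[0]-16:c[0]+18:2].mean(2).astype(int))
E
```

```text
time: 25.12
tool_pos: [500.9, -10.5, 190.9]
tcp_rot: [3.14, -0.001, 1.061]
contact_force: [-0.4, -0.5, -2.6]
grip_width: 27.4
finger_force: 30.0
time: 25.95
tool_pos: [500.5, -10.5, 190.3]
tcp_rot: [3.142, -0.001, 1.061]
contact_force: [0.6, -0.3, 0.8]
grip_width: 65.4
finger_force: 0.0
time: 26.78
tool_pos: [501.2, -10.6, 318.6]
tcp_rot: [3.137, -0.002, 1.061]
contact_force: [0.6, 0.1, -0.0]
grip_width: 82.4
finger_force: 0.0
time: 27.62
tool_pos: [450.9, 189.7, 324.5]
tcp_rot: [-3.139, 0.0, 1.063]
contact_force: [-0.4, -0.3, 0.6]
grip_width: 82.7
finger_force: 0.0
scene [([251.7, 197.6], [243, 181, 19, 34, 561])] [254 163]
scene [([250.7, 197.0], [242, 180, 19, 35, 594])] [254 163]
top [([260.4, 207.1], [253, 201, 17, 12, 119])] [260 196]
top [([261.5, 208.1], [254, 202, 18, 12, 122])] [260 196]
[[ 76  59  60  62 108 130 117 107 115 129 133 138 142 142 142 143 142]
 [110  82  76  92 141 154 149 134 109 101 110 123 137 142 142 143 143]
 [139 112  82 119 151 155 156 154 148 131 109 101 118 136 142 143 144]
 [143 132  99 134 154 155 156 156 155 154 148 131 110 117 135 143 144]
 [143 1
[... 1424 characters left out ...]
105  83  84  91  91  94 107 133 150 128  98  99 108 118 144]
 [142 113 109  92  81  93  97 100 101 100 105 103  95 102 109 116 142]
 [143 117 109 104  75  87  99 103 105 105 103  99  85 103 111 120 145]
 [148 123 110 109  85  66  85  97 100 101  96  77  84 109 111 126 148]
 [148 133 112 110 102  71  61  68  72  72  69  71 100 111 115 136 149]
 [147 137 114 110 110 101  82  71  68  70  81  99 109 112 122 146 150]
 [141 118 109 109 111 111 108 103 100 102 108 112 113 116 139 149 151]
 [137 114 110 109 114 115 113 113 112 112 113 114 123 136 147 151 150]
 [145 132 116 120 135 129 119 120 120 118 123 135 141 148 149 150 150]
 [147 145 135 140 140 140 143 144 143 144 146 148 148 149 149 149 148]]
```

The bottle is back within about 1 px (~3 mm) of where it started and is centred on the lid. Hand in.

```bash
python3 -c "
from plant import bot
print(bot.close_job())"
```

```text
the job is handed in; nothing more can be done
None
```

I set the dial to three clicks back from its clockwise stop, put the bottle back upright on the grey lid about 4 mm from where it started, and handed the job in at about 28 s; no verdict was returned.

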